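Pack seven bottles into a round gift tub

TASK

Finish packing the round wooden tub: five bottles already stand in it, but one of the outer ones is in the wrong spot, so make room and add the two bottles from the table. In the end all seven must stand upright on the tub's floor, one in the middle and six around it. Do not tip any bottle over, and leave the cheese wheels and the white jar where they are.

Things in the scene. Friction and masses are not known exactly. Their poses are not given: they have to be found in the camera images.
- bottle_1_mid (a point): Closed amber glass bottle, 140 mm tall, 0.2 to 0.4 kg: body 56 mm in diameter up to 82 mm (foot bevelled), shoulder to 97 mm, then neck and steel cap 24 to 26 mm in diameter, to grip from above. All seven are alike. Point on its axis, 70 mm above its foot; z up. Starts in the tub, in a random one of the five taken places.
- bottle_2_mid (a point): Closed amber glass bottle, 140 mm tall, 0.2 to 0.4 kg: body 56 mm in diameter up to 82 mm (foot bevelled), shoulder to 97 mm, then neck and steel cap 24 to 26 mm in diameter, to grip from above. All seven are alike. Point on its axis, 70 mm above its foot; z up. Starts in the tub, in a random one of the five taken places.
- bottle_3_mid (a point): Closed amber glass bottle, 140 mm tall, 0.2 to 0.4 kg: body 56 mm in diameter up to 82 mm (foot bevelled), shoulder to 97 mm, then neck and steel cap 24 to 26 mm in diameter, to grip from above. All seven are alike. Point on its axis, 70 mm above its foot; z up. Starts in the tub, in a random one of the five taken places.
- bottle_4_mid (a point): Closed amber glass bottle, 140 mm tall, 0.2 to 0.4 kg: body 56 mm in diameter up to 82 mm (foot bevelled), shoulder to 97 mm, then neck and steel cap 24 to 26 mm in diameter, to grip from above. All seven are alike. Point on its axis, 70 mm above its foot; z up. Starts in the tub, in a random one of the five taken places.
- bottle_5_mid (a point): Closed amber glass bottle, 140 mm tall, 0.2 to 0.4 kg: body 56 mm in diameter up to 82 mm (foot bevelled), shoulder to 97 mm, then neck and steel cap 24 to 26 mm in diameter, to grip from above. All seven are alike. Point on its axis, 70 mm above its foot; z up. Starts in the tub, in a random one of the five taken places.
- bottle_6_mid (a point): Closed amber glass bottle, 140 mm tall, 0.2 to 0.4 kg: body 56 mm in diameter up to 82 mm (foot bevelled), shoulder to 97 mm, then neck and steel cap 24 to 26 mm in diameter, to grip from above. All seven are alike. Point on its axis, 70 mm above its foot; z up. Starts on the table, to the right of the tub.
- bottle_7_mid (a point): Closed amber glass bottle, 140 mm tall, 0.2 to 0.4 kg: body 56 mm in diameter up to 82 mm (foot bevelled), shoulder to 97 mm, then neck and steel cap 24 to 26 mm in diameter, to grip from above. All seven are alike. Point on its axis, 70 mm above its foot; z up. Starts on the table, to the right of the tub.
- tub_floor (a point): Round open wooden tub with two dark hoops, fixed to the table, yaw random. Point: centre of the upper side of its floor. Inside diameter 180 mm, wall 7 mm, floor 8 mm thick, rim 54 mm above this point. Seven bottles fit only as one in the middle and six around it, centres about 60 mm from the tub's axis, 60 degrees apart, about 2 mm between them.
- tub_rim (a point): Centre of the tub's mouth, 54 mm above its floor; bottles in it stick out 86 mm above. Five stand in it at the start: one in the middle; three in a row in the ring, 60 degrees apart; and one out of place in the ring, about 90 degrees from one end of that row and 150 degrees from the other end, so that only one more would fit.
- cheese_far: Bystander: a yellow waxed cheese wheel, 140 mm in diameter, 60 mm high, beyond the tub. Origin at the centre of its underside.
- cheese_near: Bystander: a yellow waxed cheese wheel, 120 mm in diameter, 55 mm high, near the robot on its right. Origin at the centre of its underside.
- jar: Bystander: a white stoneware jar with a steel lid, 84 mm in diameter, 120 mm high, left of the tub. Origin at the centre of its underside.

How it is judged:
By the outcome, as a careful person would: the job done as asked, in the order asked, and still so for the second after the job is handed in, with the robot touching nothing.
It also fails if it takes over 72 s, if anything falls off the work surface, if the arm or the gripper's body presses on something with over 40 N, if the wrist force passes 120 N, or if a joint passes its speed limit or range.

ROBOT

A 7-joint arm with a two-finger parallel gripper is mounted at the origin on the work surface. World frame = base frame: x ahead of the robot, y to its left, z up, the work surface at z = 0. Lengths are in m, angles in rad, forces in N, time in s.
With the tool pointing down it reaches from about 0.425 to 0.925 m from the base axis. Payload 6.8 kg.
Tool frame: the origin (TCP) lies on the centre line of the jaws, within the pads' length; the fingertips stand 8 mm ahead of it and the grasp point (between the pads) lies 11 mm behind it; y points along the fingers, x is the direction in which the jaws open and shut, and the axes are right-handed (so a half turn about y gives the same grasp; the last joint's range is limited). The gripper opens to 85 mm and grips with 20 to 120 N. Pads are 22 mm wide; open, the fingers measure 114 mm over their backs; the gripper's body (76 mm by 85 mm) begins 54 mm behind the grasp point. The pads swing forward as they close: fully open they stand 13 mm farther back than shut.
Start: joints at [1.13, 0.477, 0.022, 1.555, -0.011, 1.109, -0.083], TCP at [0.221, -0.638, 0.239] pointing down, gripper open.
Joint ranges: [-2.96, 2.96], [-0.34, 2.1], [-1.41, 1.46], [0.24, 2.44], [-1.37, 4.51], [0.17, 1.92], [-2.96, 2.96]. Speed limits (rad/s): [2.39, 2.39, 3.14, 3.14, 3.14, 3.14, 3.14].

INTERFACE

Orientations are given as a unit quaternion [w, x, y, z].
In Python, from workcell import * gives the robot as it stands.
- The arm moves only by the shell command python3 -m handwheel 'ROWS' [OPENING]. ROWS is text: rows parted by semicolons, each of 4 numbers parted by spaces: the shift along the tool's x, y, z in m, then the turn about the tool's y in degrees. In form: dx dy dz spin; .... A call has 1 to 12 rows; each row is the pose to reach, as a shift and turn from the pose commanded when the call began, along the tool's axes at that moment; what a row does not reach only later rows make up. A row lasts 1/12 s, in which the tool goes at most 41.7 mm and 7.16 degrees, less where a joint would pass 70% of its speed; a pose out of reach is approached as far as the arm can. A call with a gripper value outside its range is refused whole. OPENING is the gripper's target within -1 to 1 (shut at 1, half-way at 0, fully open at -1), set as the call begins (- or left out, the last holds). The fingers move at their own pace and stop on an object; the grip force is fixed at half the most. Time passes only in rows, so rows that repeat a pose let the fingers close. It gives the time, the measured TCP pose, the force and the opening at its end, in the units of the state.
- state(): the state, without advancing time (a new reading comes with each control period).
- read_camera(name): name is "side" or "top" or "wrist"; returns a dict with "frame" (384x512x3 uint8, red, green, blue), "intrinsics" (3x3 intrinsics, pixels), "pose" (4x4, takes a point from camera to world coordinates); the wrist camera has in their place "T_tool_cam" (4x4, takes a point from camera to tool coordinates, whose origin is the TCP and whose axes are the tool frame's). Camera axes: x right, y up, looking along -z (the intrinsics and any distortion apply to the point x, -y, -z); pixel columns grow to the right and rows downward; lengths in m; the calibration is good to about 2 mm. A picture is of the moment at which its call begins: read the wrist's pose just before it. There is no depth.
- close_job(): hands the job in, once; it reports no verdict.
The state is a dict: "t": time; "qpos": joint angles; "joint_velocities": joint speeds; "joint_efforts": joint torques, N m; "tcp_pos": TCP position; "tool_rot": TCP orientation; "force": force on the tool from outside, world axes, zero at the start; "torque": the same for the moment, N m; "grip_width": finger opening in m.
Only numpy, scipy, OpenCV 4.12 (cv2) and the standard library are available. Lean on these libraries where they do the work, as an engineer would, in place of code of your own. Each camera call takes 0.05 s, during which the arm holds its last target.

## Working session

There is one attempt and no reset: what is moved stays moved. The work goes in short steps, Python scripts to look and compute and a shell command to move; the robot and the scene stay as the last step left them, time stands still between calls to the robot, and variables do not carry over. Pictures are saved under pics/ and viewed, and the job is handed in when it is done.

```bash
mkdir -p pics; ls; cat > h.py <<'E'
from workcell import *
import numpy as np, cv2
def snap(n,f):
    s=state(); c=read_camera(n); cv2.imwrite('pics/'+f,c['frame'][:,:,::-1]); np.savez('pics/'+f[:-4]+'.npz',**{k:v for k,v in c.items()},tp=s['tcp_pos'],tr=s['tool_rot']); return s,c
def campose(d):
    if 'pose' in d: return np.array(d['pose'])
    from scipy.spatial.transform import Rotation as R
    w,x,y,z=d['tr']; T=np.eye(4); T[:3,:3]=R.from_quat([x,y,z,w]).as_matrix(); T[:3,3]=d['tp']
    return T@d['T_tool_cam']
def ray(f,u,v,z):
    d=np.load('pics/'+f+'.npz'); T=campose(d); K=d['intrinsics']
    r=np.linalg.inv(K)@[u,v,1]; r=T[:3,:3]@[r[0],-r[1],-r[2]]; o=T[:3,3]
    return o+r*(z-o[2])/r[2]
def proj(f,p):
    d=np.load('pics/'+f+'.npz'); T=np.linalg.inv(campose(d)); q=T[:3,:3]@p+T[:3,3]
    k=d['intrinsics']@[q[0],-q[1],-q[2]]; return k[:2]/k[2]
E
python3 - <<'E'
from h import *
s,c=snap('top','t0.png'); print(c.keys(),c['intrinsics'],c['pose'])
_,c=snap('side','s0.png'); print(c['pose'])
print(state())
E
```

```text
pics
dict_keys(['frame', 'intrinsics', 'pose']) [[412.29178805   0.         252.91808548]
 [  0.         412.29178805 188.79062637]
 [  0.           0.           1.        ]] [[ 2.58188015e-02  9.81398785e-01 -1.90236205e-01  3.19827135e-01]
 [-9.99642109e-01  2.40132466e-02 -1.17905536e-02 -6.28974042e-04]
 [-7.00304608e-03  1.90472539e-01  9.81667545e-01  1.49189050e+00]
 [ 0.00000000e+00  0.00000000e+00  0.00000000e+00  1.00000000e+00]]
[[-0.99027589  0.0952923  -0.101356    0.45005461]
 [-0.13879128 -0.72658618  0.67291122  0.8692195 ]
 [-0.00952061  0.68043508  0.73274652  1.01627687]
 [ 0.          0.          0.          1.        ]]
{'t': 0.1, 'qpos': array([ 1.12991645,  0.47772918,  0.02234301,  1.55639128, -0.01150409,
        1.10931797, -0.08310722]), 'joint_velocities': array([ 1.39088693e-04, -2.96917441e-04, -6.20000375e-05, -1.29175374e-03,
       -1.18620042e-03,  2.81868834e-04, -1.05214028e-03]), 'joint_efforts': array([ 5.49623874e-03, -5.97761965e+01,  1.61467005e+00, -2.81955582e+01,
        1.29082435e-02,  5.05029573e-03,  3.42548253e-05]), 'tcp_pos': array([ 0.2203129 , -0.63745318,  0.23839873]), 'tool_rot': array([ 0.57622421, -0.57559192,  0.41079832, -0.40976133]), 'force': array([-1.19093492,  0.13662176,  0.08477008]), 'torque': array([ 0.08070247, -0.0022056 ,  0.03629933]), 'grip_width': 0.08540649832574464}
```

View pics/t0.png

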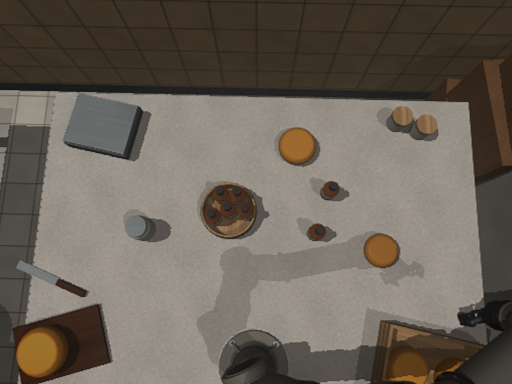

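View pics/s0.png

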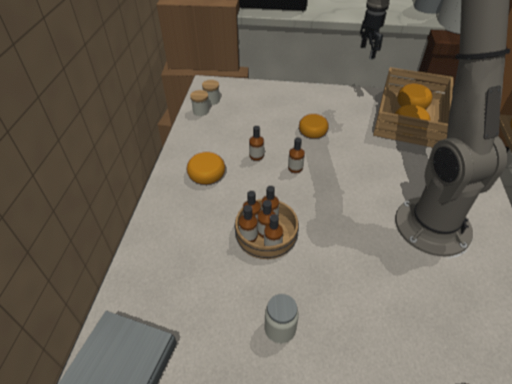

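```bash
python3 - <<'E'
from h import *
a=cv2.imread('pics/t0.png')
cv2.imwrite('pics/t0c.png',cv2.resize(a[120:260,180:380],None,fx=4,fy=4,interpolation=cv2.INTER_CUBIC))
E
```

```text
(no output)
```

View pics/t0c.png

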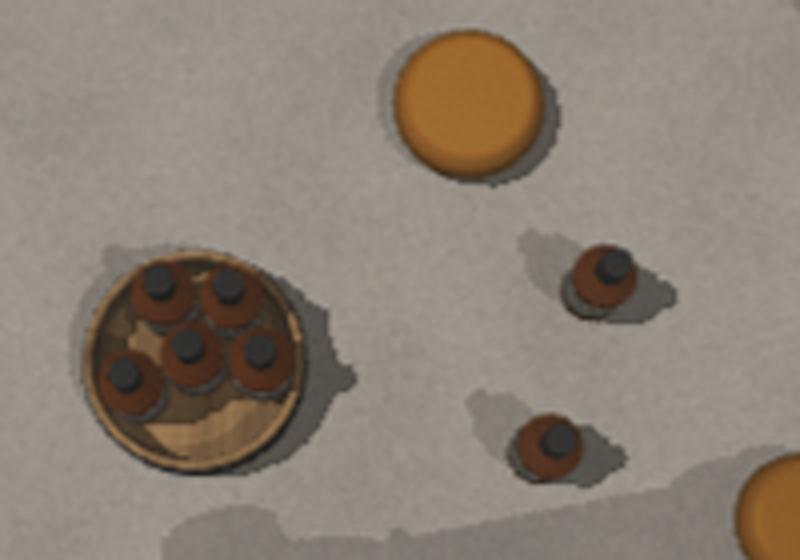

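The crop shows caps at (160,282), (229,287), (188,346), (262,350) and (125,375), with table bottles at (613,264) and (558,440). The tub rim centre is at about (195,363). The left bottle is the misplaced one.

```bash
python3 - <<'E'
from h import *
f=lambda u,v:(180+(u+.5)/4-.5,120+(v+.5)/4-.5)
c=ray('t0',*f(195,363),.062);print('tub',c)
m=ray('t0',*f(188,346),.148)
for n,u,v,z in [('A',160,282,.148),('B',229,287,.148),('mid',188,346,.148),('C',262,350,.148),('D',125,375,.148),('6',613,264,.14),('7',558,440,.14)]:
    p=ray('t0',*f(u,v),z); d=p-m; print(n,p.round(4),np.hypot(*d[:2]).round(4),np.degrees(np.arctan2(d[1],d[0])).round(1))
print('cheese',ray('t0',*f(470,105),.06),'jar',ray('t0',136,227,.12),'near',ray('t0',381,250,.055))
from scipy.spatial.transform import Rotation as R
w,x,y,z=state()['tool_rot'];print(R.from_quat([x,y,z,w]).as_matrix().round(3))
E
```

```text
tub [0.51791976 0.1004082  0.062     ]
A [0.573  0.1259 0.148 ] 0.0588 25.5
B [0.5702 0.0685 0.148 ] 0.0596 -32.6
mid [0.52   0.1006 0.148 ] 0.0 0.0
C [0.5182 0.0396 0.148 ] 0.0611 -91.7
D [0.4946 0.1515 0.148 ] 0.0568 116.5
6 [ 0.5991 -0.2511  0.14  ] 0.3606 -77.3
7 [ 0.451  -0.2046  0.14  ] 0.3129 -102.7
cheese [ 0.75888648 -0.13881204  0.06      ] jar [0.44632731 0.40247081 0.12      ] near [ 0.39444182 -0.42982988  0.055     ]
[[ 0.327 -0.001  0.945]
 [-0.945  0.002  0.327]
 [-0.002 -1.    -0.   ]]
```

```bash
cat >> h.py <<'E'
from scipy.spatial.transform import Rotation as R
def go(p,az=None):
    s=state(); w,x,y,z=s['tool_rot']; M=R.from_quat([x,y,z,w]).as_matrix(); d=M.T@(np.array(p)-s['tcp_pos'])
    a=np.degrees(np.arctan2(M[1,0],M[0,0])); sp=0 if az is None else -((az-a+90)%180-90)
    print('t',round(s['t'],2),'tcp',s['tcp_pos'].round(4),'az',a.round(1),'q1,q7',s['qpos'][[0,6]].round(2),'F',s['force'].round(1),'w',s['grip_width'].round(4),'\nROW',d.round(4),round(sp,1),'rows',round(np.linalg.norm(d)/.0417,1))
if __name__=='__main__':
    import sys; v=[float(t) for t in sys.argv[1:]]; go(v[:3],v[3] if len(v)>3 else None)
E
python3 h.py .50 -.25 .24 10
```

```text
Traceback (most recent call last):
  File "h.py", line 23, in <module>
    import sys; v=[float(t) for t in sys.argv[1:]]; go(v[:3],v[3] if len(v)>3 else None)
                                                    ~~^^^^^^^^^^^^^^^^^^^^^^^^^^^^^^^^^^
  File "h.py", line 21, in go
    print('t',round(s['t'],2),'tcp',s['tcp_pos'].round(4),'az',a.round(1),'q1,q7',s['qpos'][[0,6]].round(2),'F',s['force'].round(1),'w',s['grip_width'].round(4),'\nROW',d.round(4),round(sp,1),'rows',round(np.linalg.norm(d)/.0417,1))
                                                                                                                                        ^^^^^^^^^^^^^^^^^^^^^
AttributeError: 'float' object has no attribute 'round'
```

```bash
sed -i "s/s\['grip_width'\].round(4)/round(float(s['grip_width']),4)/" h.py; python3 h.py .50 -.25 .24 10
```

```text
t 0.1 tcp [ 0.2203 -0.6375  0.2384] az -70.9 q1,q7 [ 1.13 -0.08] F [-1.2  0.1  0.1] w 0.0854 
ROW [-0.2748 -0.0012  0.3909] -80.9 rows 11.5
```

```bash
python3 -m handwheel '-0.275 0 0.39 -81;-0.275 0 0.39 -81;-0.275 0 0.39 -81;-0.275 0 0.39 -81;-0.275 0 0.39 -81;-0.275 0 0.39 -81;-0.275 0 0.39 -81;-0.275 0 0.39 -81;-0.275 0 0.39 -81;-0.275 0 0.39 -81;-0.275 0 0.39 -81;-0.275 0 0.39 -81' -0.2; python3 h.py .49 .145 .24 10
```

```text
t: 1.1
tcp_pos: [0.5023, -0.2446, 0.2395]
tool_rot: [0.705, -0.703, -0.067, 0.066]
force: [0.8, 0.7, -0.4]
grip_width: 0.0513
t 1.1 tcp [ 0.5023 -0.2446  0.2395] az 10.8 q1,q7 [0.7  0.39] F [ 0.8  0.7 -0.4] w 0.0513 
ROW [0.061  0.0004 0.385 ] 0.8 rows 9.3
```

```bash
python3 -m handwheel '0.061 0 0.385 0;0.061 0 0.385 0;0.061 0 0.385 0;0.061 0 0.385 0;0.061 0 0.385 0;0.061 0 0.385 0;0.061 0 0.385 0;0.061 0 0.385 0;0.061 0 0.385 0;0.061 0 0.385 0;0.061 0 0.385 0;0.061 0 0.385 0'; python3 - <<'E'
from h import *
s,c=snap('wrist','w1.png');a=cv2.imread('pics/w1.png')
print(c['T_tool_cam'],s['tcp_pos'])
for p in [(.573,.1259),(.5702,.0685),(.52,.1006),(.5182,.0396),(.4946,.1515)]:
    print(proj('w1',[*p,.148]))
E
python3 h.py .4946 .1515 .2
```

```text
t: 2.1
tcp_pos: [0.4918, 0.1394, 0.239]
tool_rot: [-0.704, 0.704, 0.062, -0.063]
force: [-0.1, 0.0, 0.7]
grip_width: 0.0512
[[ 9.99998843e-01 -2.55487207e-04 -1.49931600e-03  4.76464431e-05]
 [-1.34532488e-03  3.11245900e-01 -9.50328459e-01 -1.34972240e-01]
 [ 7.09452722e-04  9.50329377e-01  3.11245196e-01  8.07020943e-02]
 [ 0.00000000e+00  0.00000000e+00  0.00000000e+00  1.00000000e+00]] [0.4917955  0.13940433 0.23897879]
[348.52011218 234.09567864]
[328.19320317 290.55690365]
[280.85153848 250.53865311]
[265.58420787 308.30579886]
[262.62334796 189.7801076 ]
t 2.15 tcp [0.492  0.1379 0.2388] az 10.0 q1,q7 [ 0.16 -0.4 ] F [-0.7 -0.4 -1. ] w 0.0511 
ROW [0.005  0.0388 0.013 ] 0 rows 1.0
```

View pics/w1.png

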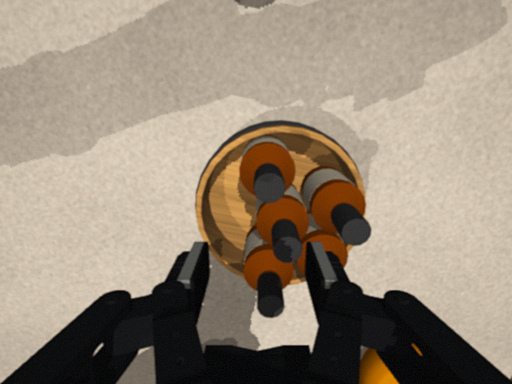

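The wrist view shows D's cap top at about (269,187), mid at (287,247), A at (355,231) and C at (270,304). That is roughly 5 px right of the prediction. I'll enlarge the picture to compare.

```bash
python3 - <<'E'
from h import *
s,c=snap('wrist','w2.png');a=cv2.imread('pics/w2.png')
cv2.imwrite('pics/w2c.png',cv2.resize(a[110:330,180:400],None,fx=2.7,fy=2.7,interpolation=cv2.INTER_CUBIC)); print(s['tcp_pos'],c['intrinsics'][0,0])
E
```

```text
[0.49198168 0.1379215  0.23884076] 294.8501776477977
```

View pics/w2c.png

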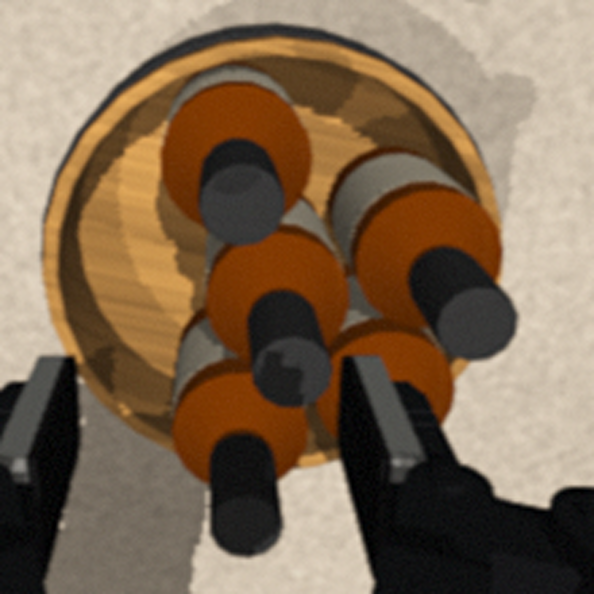

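The enlarged crop gives cap-top discs at D (242,203), mid (292,371), A (477,323) and C (247,521).

```bash
python3 - <<'E'
from h import *
f=lambda u,v:(180+(u+.5)/2.7-.5,110+(v+.5)/2.7-.5)
P={n:ray('w2',*f(u,v),.148) for n,u,v in [('A',477,323),('mid',292,371),('C',247,521),('D',242,203)]}
m=P['mid']
for n,p in P.items(): d=p-m;print(n,p.round(4),np.hypot(*d[:2]).round(4),np.degrees(np.arctan2(d[1],d[0])).round(1))
E
```

```text
A [0.5783 0.1296 0.148 ] 0.0592 26.4
mid [0.5253 0.1033 0.148 ] 0.0 0.0
C [0.522  0.0451 0.148 ] 0.0583 -93.2
D [0.4993 0.155  0.148 ] 0.0578 116.7
```

```bash
python3 h.py .498 .154 .121 
```

```text
t 2.2 tcp [0.4922 0.1372 0.2389] az 9.9 q1,q7 [ 0.16 -0.4 ] F [-0.5 -0.4 -0.8] w 0.051 
ROW [0.0087 0.1178 0.0157] 0 rows 2.9
```

```bash
python3 -m handwheel '0.009 0 0.0155 0;0.009 0 0.0155 0;0.009 0.03 0.0155 0;0.009 0.05 0.0155 0;0.009 0.06 0.0155 0;0.009 0.06 0.0155 0;0.009 0.06 0.0155 0'; python3 - <<'E'
from h import *
s,c=snap('wrist','w3.png')
go([.498,.154,.121]); 
for z in (.148,.12): print(proj('w3',[.4993,.155,z]),proj('w3',[*s['tcp_pos'][:2],z]))
E
```

```text
t: 2.78
tcp_pos: [0.4983, 0.155, 0.1794]
tool_rot: [-0.704, 0.705, 0.061, -0.062]
force: [-0.5, 0.1, 0.0]
grip_width: 0.051
t 2.83 tcp [0.4988 0.1555 0.1802] az 10.0 q1,q7 [ 0.1  -0.49] F [0.6 0.1 0.2] w 0.0514 
ROW [-0.0011  0.0592 -0.0014] 0 rows 1.4
[257.99461333 235.71865802] [256.44152742 235.45735045]
[257.83373114 218.35807062] [256.47751841 218.12522569]
```

View pics/w3.png

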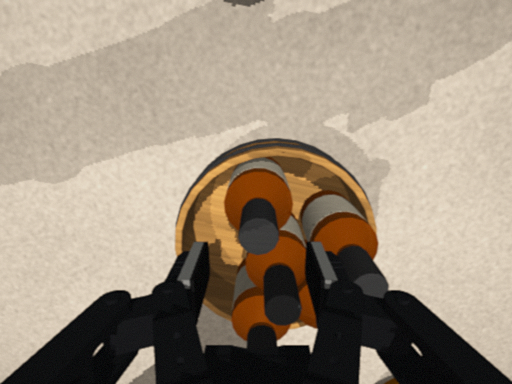

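The D cap is at (258,236), centred between the fingers as predicted. I'll descend and grip.

```bash
python3 -m handwheel '0 0.03 0 0;0 0.055 0 0;0 0.06 0 0;0 0.06 0 0;0 0.06 0 0'; python3 -m handwheel '0 0 0 0;0 0 0 0;0 0 0 0;0 0 0 0;0 0 0 0;0 0 0 0' 1;  python3 - <<'E'
from h import *
s,c=snap('wrist','w4.png'); go([.498,.154,.121])
E
```

```text
t: 3.25
tcp_pos: [0.499, 0.1563, 0.1207]
tool_rot: [0.705, -0.704, -0.063, 0.061]
force: [0.1, -0.1, 0.2]
grip_width: 0.0512
t: 3.75
tcp_pos: [0.4991, 0.1564, 0.121]
tool_rot: [0.704, -0.704, -0.063, 0.061]
force: [-1.9, -0.2, 5.3]
grip_width: 0.0244
t 3.8 tcp [0.4992 0.1563 0.121 ] az 10.1 q1,q7 [ 0.06 -0.56] F [-1.9  0.1  6.1] w 0.0249 
ROW [-0.0016  0.     -0.0021] 0 rows 0.1
```

View pics/w4.png

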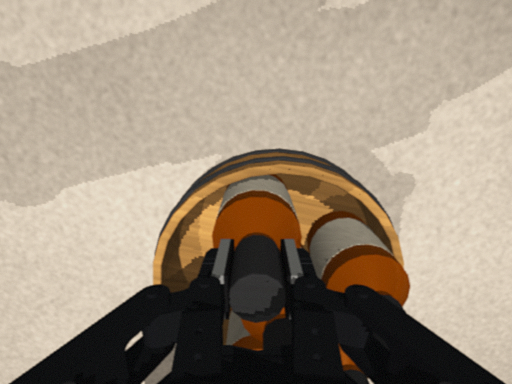

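```bash
python3 - <<'E'
from h import *
print(ray('w4',257,296,.148))
a=cv2.imread('pics/w2.png'); K=3
b=cv2.resize(a[110:310,180:400],None,fx=K,fy=K,interpolation=cv2.INTER_CUBIC)
for c,col in [((.525,.1033),(255,0,0)),((.523,.1034),(0,255,0))]:
  for r in (.09,.097):
    q=np.array([proj('w2',[c[0]+r*np.cos(t),c[1]+r*np.sin(t),.062]) for t in np.linspace(0,6.2832,100)])
    cv2.polylines(b,[np.round(((q-[180,110]+.5)*K-.5)).astype(int)],True,col,1)
cv2.imwrite('pics/ov.png',b)
E
```

```text
[0.49943918 0.15581794 0.148     ]
```

View pics/ov.png

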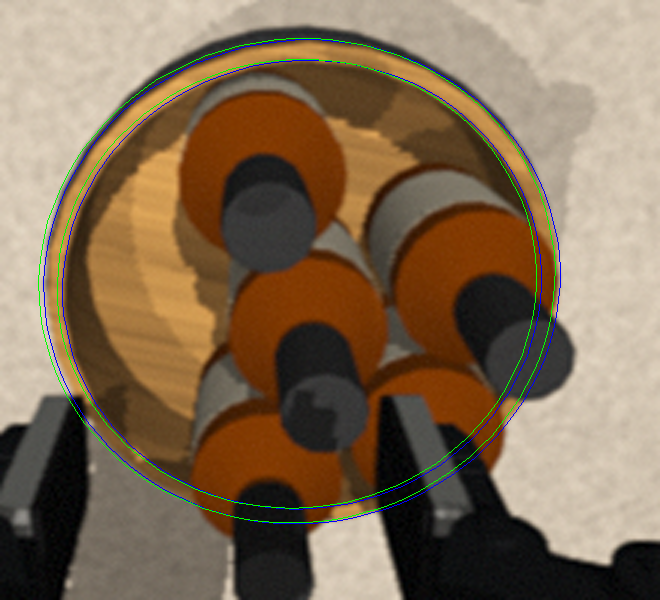

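The blue circle (centre 0.525, 0.103) fits the rim. Slots therefore lie at about 87°, 147° and 207°. I'll move D along the ring to 87°.

```bash
python3 -m handwheel '0 -0.004 0 0;0 -0.007 0 0;0 -0.007 0 0;0.005 -0.007 0.0015 0;0.01 -0.007 0.0025 0;0.015 -0.007 0.0033 0;0.02 -0.007 0.003 0;0.025 -0.007 0.0025 0;0.03 -0.007 0.0017 0;0.03 -0.007 0.0017 0;0.03 -0.007 0.0017 0;0.03 -0.007 0.0017 0'; python3 h.py .5284 .1629 .121; python3 - <<'E'
from h import *
snap('wrist','w5.png');snap('side','s5.png')
a=cv2.imread('pics/s5.png'); cv2.imwrite('pics/s5c.png',cv2.resize(a[170:270,220:320],None,fx=5,fy=5,interpolation=cv2.INTER_CUBIC))
E
```

```text
t: 4.8
tcp_pos: [0.5272, 0.1627, 0.1262]
tool_rot: [-0.704, 0.704, 0.062, -0.062]
force: [-0.2, -0.8, -3.3]
grip_width: 0.0246
t 4.8 tcp [0.5272 0.1627 0.1262] az 10.1 q1,q7 [ 0.05 -0.54] F [-0.2 -0.8 -3.3] w 0.0246 
ROW [ 0.0012  0.0052 -0.    ] 0 rows 0.1
```

View pics/w5.png

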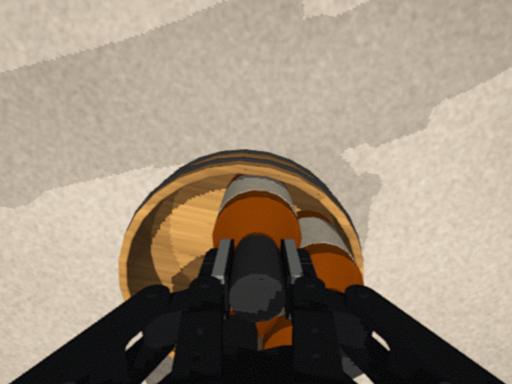

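View pics/s5c.png

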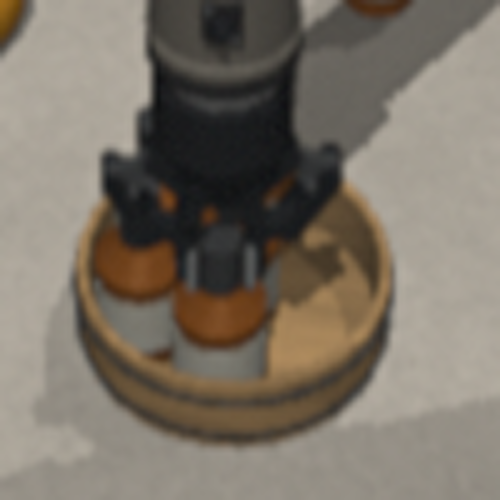

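D hangs freely at the 87° spot: the force is only its weight, and its body sits next to A. I'll lower, release and rise.

```bash
python3 -m handwheel '0.001 0.003 0 0;0.001 0.005 0 0;0.001 0.006 0 0;0.001 0.006 0 0;0.001 0.006 0 0'; python3 -m handwheel '0 0 0 0;0 0 0 0;0 0 0 0;0 0 0 0;0 0 0 0' -0.2;  python3 -m handwheel '0 -0.02 0 0;0 -0.06 0 0;0 -0.09 0 0;0 -0.09 0 0;0 -0.09 0 0;0 -0.09 0 0';python3 h.py .5 -.2 .22 20
```

```text
t: 5.32
tcp_pos: [0.5286, 0.1631, 0.1211]
tool_rot: [-0.704, 0.705, 0.062, -0.062]
force: [-2.7, -0.3, 6.1]
grip_width: 0.0248
t: 5.73
tcp_pos: [0.5284, 0.163, 0.1202]
tool_rot: [0.704, -0.704, -0.062, 0.062]
force: [-0.7, 0.2, 0.3]
grip_width: 0.0515
t: 6.23
tcp_pos: [0.5281, 0.1626, 0.2099]
tool_rot: [-0.704, 0.705, 0.062, -0.062]
force: [-0.1, -0.9, -1.0]
grip_width: 0.0512
t 6.23 tcp [0.5281 0.1626 0.2099] az 10.1 q1,q7 [ 0.09 -0.47] F [-0.1 -0.9 -1. ] w 0.0512 
ROW [-0.091  -0.01   -0.3522] -9.9 rows 8.7
```

```bash
python3 h.py .46 -.19 .21 57
```

```text
t 6.23 tcp [0.5281 0.1626 0.2099] az 10.1 q1,q7 [ 0.09 -0.47] F [-0.1 -0.9 -1. ] w 0.0512 
ROW [-1.287e-01  1.000e-04 -3.353e-01] -46.9 rows 8.6
```

```bash
python3 -m handwheel '-0.129 0 -0.335 -47;-0.129 0 -0.335 -47;-0.129 0 -0.335 -47;-0.129 0 -0.335 -47;-0.129 0 -0.335 -47;-0.129 0 -0.335 -47;-0.129 0 -0.335 -47;-0.129 0 -0.335 -47;-0.129 0 -0.335 -47;-0.129 0 -0.335 -47;-0.129 0 -0.335 -47;-0.129 0 -0.335 -47'; python3 - <<'E'
from h import *
snap('wrist','w6.png');snap('top','t6.png'); go([.456,-.2015,.113],57)
print(proj('w6',[.456,-.2015,.14]))
a=cv2.imread('pics/t6.png')
cv2.imwrite('pics/t6c.png',cv2.resize(a[170:250,190:270],None,fx=7,fy=7,interpolation=cv2.INTER_CUBIC))
E
```

```text
t: 7.23
tcp_pos: [0.4589, -0.1899, 0.2089]
tool_rot: [0.622, -0.621, -0.337, 0.337]
force: [0.3, 0.7, 0.7]
grip_width: 0.0511
t 7.33 tcp [ 0.4599 -0.1878  0.2096] az 57.2 q1,q7 [0.84 1.06] F [ 0.1 -0.4 -0.1] w 0.0512 
ROW [-0.0137  0.0965 -0.0043] 0.2 rows 2.3
[240.62196757 217.70599502]
```

View pics/w6.png

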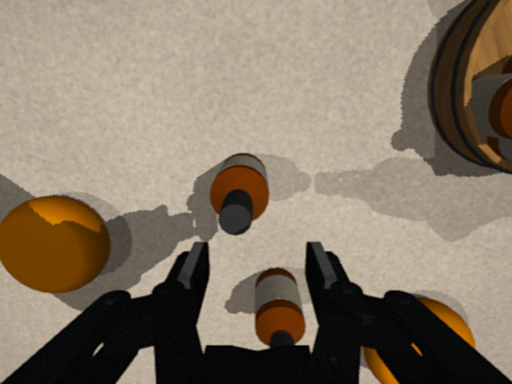

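View pics/t6c.png

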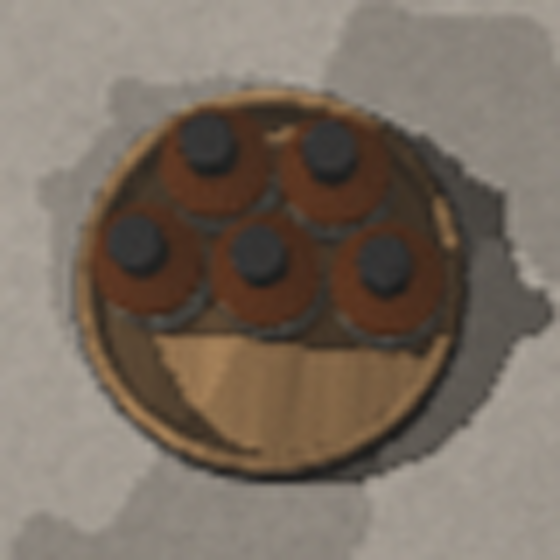

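D now stands correctly in its slot, with two free slots at the lower side. In the wrist view bottle 7's cap top is at (236,218), against (240.6,217.7) predicted.

```bash
python3 - <<'E'
from h import *
p=ray('w6',236,218,.14); print(p); go([p[0],p[1],.113],57)
E
```

```text
[ 0.45431399 -0.20452442  0.14      ]
t 7.33 tcp [ 0.4599 -0.1878  0.2096] az 57.2 q1,q7 [0.84 1.06] F [ 0.1 -0.4 -0.1] w 0.0512 
ROW [-0.0171  0.0965 -0.0045] 0.2 rows 2.4
```

```bash
python3 -m handwheel '-0.017 0 -0.0045 0;-0.017 0.03 -0.0045 0;-0.017 0.06 -0.0045 0;-0.017 0.085 -0.0045 0;-0.017 0.0965 -0.0045 0;-0.017 0.0965 -0.0045 0;-0.017 0.0965 -0.0045 0'; python3 - <<'E'
from h import *
snap('wrist','w7.png'); go([.4543,-.2045,.113],57)
E
```

```text
t: 7.92
tcp_pos: [0.455, -0.2048, 0.114]
tool_rot: [0.621, -0.621, -0.339, 0.338]
force: [0.2, 0.4, -0.2]
grip_width: 0.051
t 7.97 tcp [ 0.4556 -0.2054  0.1148] az 57.2 q1,q7 [0.8  0.98] F [0.4 0.4 0.2] w 0.0514 
ROW [0.     0.0018 0.0016] 0.2 rows 0.1
```

View pics/w7.png

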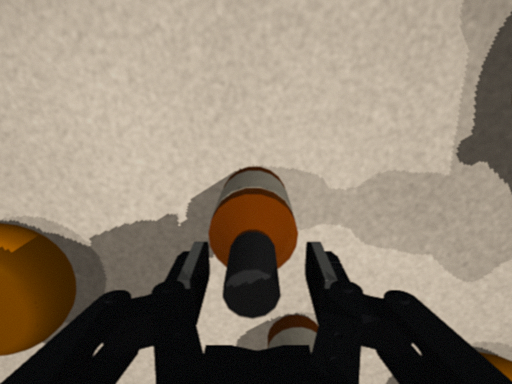

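The neck is between the fingers, with the cap at (252,292). I'll grip and lift.

```bash
python3 -m handwheel '0 0.002 0 0;0 0.002 0 0;0 0.002 0 0;0 0.002 0 0;0 0.002 0 0;0 0.002 0 0' 1; python3 -m handwheel '0 -0.02 0 0;0 -0.06 0 0;0 -0.1 0 0;0 -0.14 0 0;0 -0.168 0 0;0 -0.168 0 0;0 -0.168 0 0;0 -0.168 0 0';  python3 - <<'E'
from h import *
snap('wrist','w8.png'); go([.4749,.1359,.28],57)
print(proj('w8',np.array(state()['tcp_pos'])+[0,0,.027]))
E
```

```text
t: 8.47
tcp_pos: [0.4552, -0.2068, 0.113]
tool_rot: [-0.621, 0.622, 0.338, -0.337]
force: [-1.9, -1.5, 6.6]
grip_width: 0.0248
t: 9.13
tcp_pos: [0.4532, -0.206, 0.2784]
tool_rot: [0.622, -0.621, -0.337, 0.338]
force: [-0.4, -0.5, -4.0]
grip_width: 0.0248
t 9.18 tcp [ 0.453  -0.2058  0.2778] az 57.1 q1,q7 [0.91 1.16] F [ 0.1  1.  -3.3] w 0.0247 
ROW [ 0.2987 -0.0018  0.1674] 0.1 rows 8.2
[255.01825535 292.49149617]
```

View pics/w8.png

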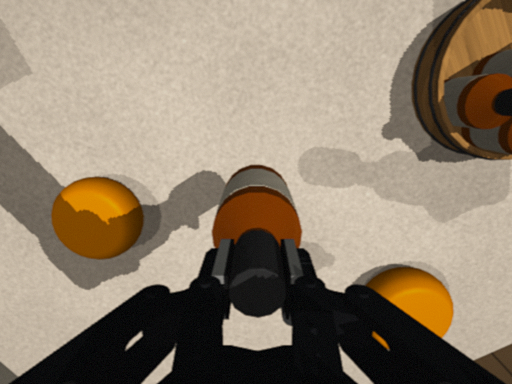

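```bash
python3 -m handwheel '0.299 0 0.167 0;0.299 0 0.167 0;0.299 0 0.167 0;0.299 0 0.167 0;0.299 0 0.167 0;0.299 0 0.167 0;0.299 0 0.167 0;0.299 0 0.167 0;0.299 0 0.167 0;0.299 0 0.167 0;0.299 0 0.167 0;0.299 0 0.167 0';python3 -m handwheel '0 0 0 0;0 0 0 0;0 0 0 0';  python3 - <<'E'
from h import *
snap('wrist','w9.png'); go([.4749,.1359,.13],57)
snap('side','s9.png')
E
```

```text
t: 10.18
tcp_pos: [0.4763, 0.1341, 0.2783]
tool_rot: [0.622, -0.621, -0.336, 0.339]
force: [0.8, -0.5, -3.5]
grip_width: 0.0247
t: 10.43
tcp_pos: [0.477, 0.1345, 0.2796]
tool_rot: [-0.621, 0.622, 0.337, -0.337]
force: [-0.6, -0.2, -4.1]
grip_width: 0.0243
t 10.48 tcp [0.477  0.1348 0.2798] az 57.0 q1,q7 [0.38 0.39] F [ 0.2 -0.3 -3.1] w 0.0248 
ROW [-0.0002  0.1498  0.0024] -0.0 rows 3.6
```

View pics/w9.png

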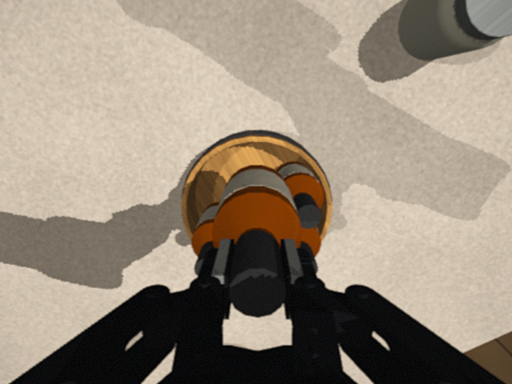

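View pics/s9.png

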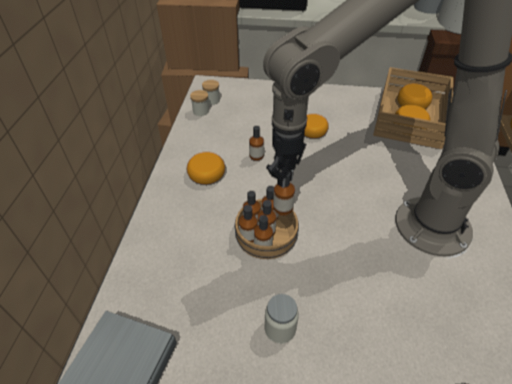

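```bash
python3 -m handwheel '0 0.03 0.002 0;0 0.06 0.0024 0;0 0.09 0.0024 0;0 0.105 0.0024 0;0 0.11 0.0024 0;0 0.11 0.0024 0;0 0.11 0.0024 0';  python3 - <<'E'
from h import *
snap('wrist','w10.png'); go([.4749,.1359,.121],57)
snap('side','s10.png')
a=cv2.imread('pics/s10.png'); cv2.imwrite('pics/s10c.png',cv2.resize(a[170:270,220:320],None,fx=5,fy=5,interpolation=cv2.INTER_CUBIC))
E
```

```text
t: 11.12
tcp_pos: [0.4754, 0.1371, 0.1706]
tool_rot: [0.621, -0.621, -0.338, 0.337]
force: [-0.6, 0.1, -3.8]
grip_width: 0.0249
t 11.17 tcp [0.4756 0.1375 0.171 ] az 57.0 q1,q7 [0.29 0.25] F [ 0.3  0.4 -3.3] w 0.0244 
ROW [-0.0018  0.05   -0.0002] 0.0 rows 1.2
```

View pics/w10.png

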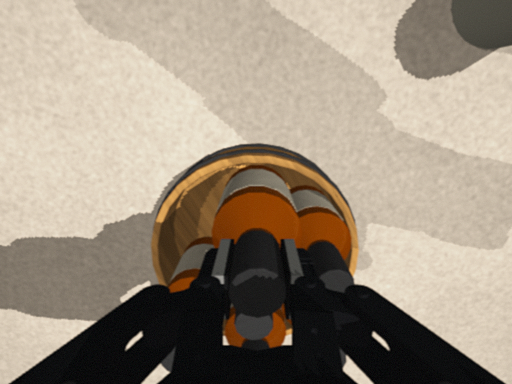

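View pics/s10c.png

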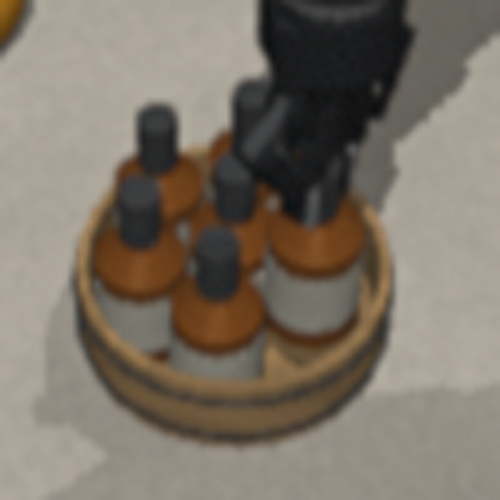

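It is entering the slot freely, with only its weight on the wrist. I'll continue down.

```bash
python3 -m handwheel '-0.001 0.01 0 0;-0.0018 0.02 0 0;-0.0018 0.03 0 0;-0.0018 0.04 0 0;-0.0018 0.045 0 0;-0.0018 0.045 0 0'; python3 h.py .4749 .1359 .121; python3 -m handwheel '0 0.002 0 0;0 0.004 0 0;0 0.006 0 0;0 0.006 0 0';python3 h.py .4749 .1359 .121
```

```text
t: 11.72
tcp_pos: [0.4737, 0.1349, 0.1233]
tool_rot: [0.621, -0.621, -0.337, 0.338]
force: [2.1, -1.8, -5.9]
grip_width: 0.0247
t 11.72 tcp [0.4737 0.1349 0.1233] az 57.1 q1,q7 [0.25 0.19] F [ 2.1 -1.8 -5.9] w 0.0247 
ROW [ 0.0015  0.0023 -0.0005] 0 rows 0.1
t: 12.05
tcp_pos: [0.4749, 0.1356, 0.121]
tool_rot: [-0.62, 0.622, 0.338, -0.337]
force: [-3.6, -5.1, 18.9]
grip_width: 0.0245
t 12.05 tcp [0.4749 0.1356 0.121 ] az 57.0 q1,q7 [0.24 0.18] F [-3.6 -5.1 18.9] w 0.0245 
ROW [ 0.0002 -0.      0.0001] 0 rows 0.0
```

```bash
python3 -m handwheel '0 -0.002 0 0;0 -0.002 0 0;0 -0.002 0 0;0 -0.002 0 0;0 -0.002 0 0' -0.2;  python3 -m handwheel '0 -0.02 0 0;0 -0.06 0 0;0 -0.09 0 0;0 -0.09 0 0;0 -0.09 0 0;0 -0.09 0 0';python3 h.py .6 -.235 .21 117
```

```text
t: 12.47
tcp_pos: [0.4737, 0.1356, 0.1207]
tool_rot: [0.621, -0.621, -0.338, 0.338]
force: [1.2, -0.2, 0.1]
grip_width: 0.0512
t: 12.97
tcp_pos: [0.4735, 0.135, 0.2102]
tool_rot: [-0.621, 0.621, 0.337, -0.338]
force: [0.6, 0.4, 0.8]
grip_width: 0.0509
t 12.97 tcp [0.4735 0.135  0.2102] az 57.1 q1,q7 [0.34 0.31] F [0.6 0.4 0.8] w 0.0509 
ROW [-0.2417  0.0004 -0.3074] -59.9 rows 9.4
```

```bash
python3 -m handwheel '-0.242 0 -0.307 -60;-0.242 0 -0.307 -60;-0.242 0 -0.307 -60;-0.242 0 -0.307 -60;-0.242 0 -0.307 -60;-0.242 0 -0.307 -60;-0.242 0 -0.307 -60;-0.242 0 -0.307 -60;-0.242 0 -0.307 -60;-0.242 0 -0.307 -60;-0.242 0 -0.307 -60;-0.242 0 -0.307 -60'; python3 - <<'E'
from h import *
snap('wrist','w11.png');snap('top','t11.png'); go([.604,-.248,.113],117)
print(proj('w11',[.604,-.248,.14]))
a=cv2.imread('pics/t11.png')
cv2.imwrite('pics/t11c.png',cv2.resize(a[170:250,190:270],None,fx=7,fy=7,interpolation=cv2.INTER_CUBIC))
E
```

```text
t: 13.97
tcp_pos: [0.599, -0.236, 0.2081]
tool_rot: [-0.371, 0.369, 0.603, -0.602]
force: [-0.2, 1.1, 0.4]
grip_width: 0.051
t 14.07 tcp [ 0.5993 -0.2327  0.2094] az 117.2 q1,q7 [0.91 1.9 ] F [-0.3  0.6 -0.7] w 0.0513 
ROW [-0.016   0.0964  0.0027] 0.2 rows 2.3
[237.99876082 210.78743005]
```

View pics/w11.png

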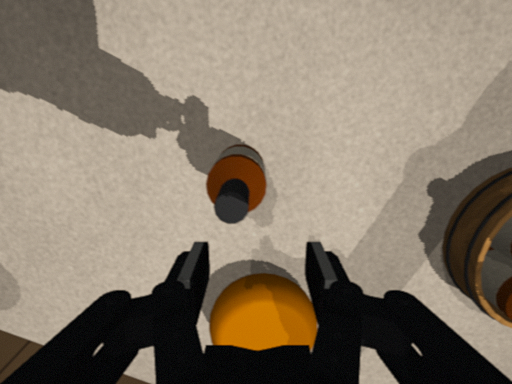

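View pics/t11c.png

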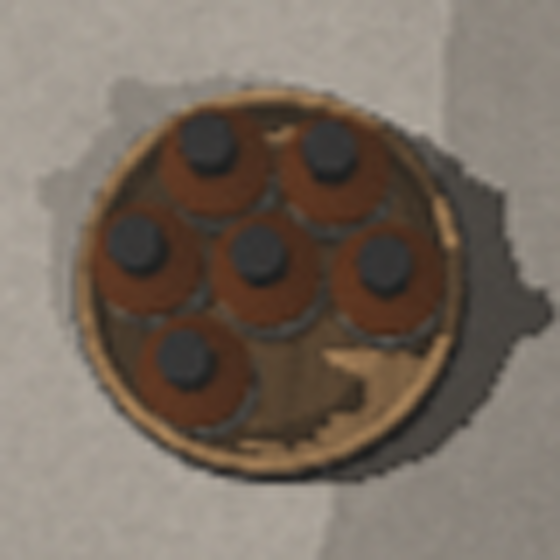

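Six stand well, and the last gap is at the lower right of the tub. Bottle 6's cap top is at (232,208).

```bash
python3 - <<'E'
from h import *
p=ray('w11',232,208,.14); print(p); go([p[0],p[1],.113],117)
E
```

```text
[ 0.60401623 -0.25288799  0.14      ]
t 14.07 tcp [ 0.5993 -0.2327  0.2094] az 117.2 q1,q7 [0.91 1.9 ] F [-0.3  0.6 -0.7] w 0.0513 
ROW [-0.0203  0.0964  0.005 ] 0.2 rows 2.4
```

```bash
python3 -m handwheel '-0.02 0 0.005 0;-0.02 0.03 0.005 0;-0.02 0.06 0.005 0;-0.02 0.085 0.005 0;-0.02 0.096 0.005 0;-0.02 0.096 0.005 0;-0.02 0.096 0.005 0'; python3 - <<'E'
from h import *
snap('wrist','w12.png'); go([.604,-.2529,.113],117)
E
```

```text
t: 14.65
tcp_pos: [0.6049, -0.2533, 0.1153]
tool_rot: [-0.369, 0.368, 0.604, -0.603]
force: [0.2, 0.3, -0.3]
grip_width: 0.0512
t 14.7 tcp [ 0.6057 -0.2537  0.1164] az 117.1 q1,q7 [0.88 1.86] F [-0.6  0.7  0. ] w 0.0512 
ROW [0.0014 0.0034 0.0012] 0.1 rows 0.1
```

View pics/w12.png

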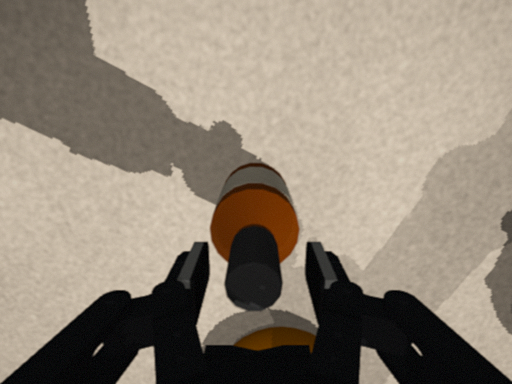

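The cap is at (253,288), between the fingers. I'll grip and lift.

```bash
python3 -m handwheel '0 0.003 0.001 0;0 0.003 0.001 0;0 0.003 0.001 0;0 0.003 0.001 0;0 0.003 0.001 0;0 0.003 0.001 0' 1; python3 -m handwheel '0 -0.02 0 0;0 -0.06 0 0;0 -0.1 0 0;0 -0.14 0 0;0 -0.168 0 0;0 -0.168 0 0;0 -0.168 0 0;0 -0.168 0 0;0 -0.168 0 0';  python3 - <<'E'
from h import *
snap('wrist','w13.png'); go([.4714,.076,.28],117)
print(proj('w13',np.array(state()['tcp_pos'])+[0,0,.027]))
E
```

```text
t: 15.2
tcp_pos: [0.6046, -0.2553, 0.1132]
tool_rot: [-0.368, 0.37, 0.603, -0.603]
force: [-0.2, -0.4, 6.4]
grip_width: 0.0246
t: 15.95
tcp_pos: [0.6024, -0.2553, 0.2773]
tool_rot: [0.37, -0.368, -0.603, 0.604]
force: [0.2, 0.8, -3.3]
grip_width: 0.0243
t 16.0 tcp [ 0.6025 -0.2553  0.2774] az 117.1 q1,q7 [0.94 1.97] F [ 0.5  0.6 -2.7] w 0.0246 
ROW [ 0.3547 -0.0018 -0.0339] 0.1 rows 8.5
[255.21578559 292.54662202]
```

View pics/w13.png

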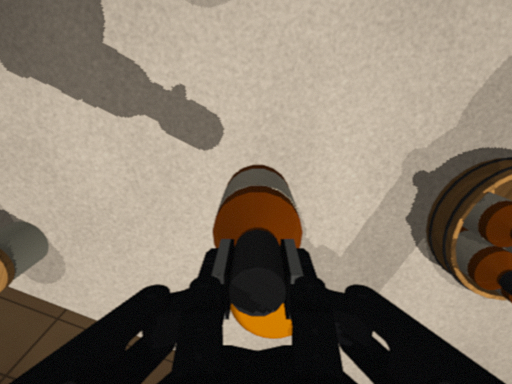

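```bash
python3 -m handwheel '0.355 -0.002 -0.034 0;0.355 -0.002 -0.034 0;0.355 -0.002 -0.034 0;0.355 -0.002 -0.034 0;0.355 -0.002 -0.034 0;0.355 -0.002 -0.034 0;0.355 -0.002 -0.034 0;0.355 -0.002 -0.034 0;0.355 -0.002 -0.034 0;0.355 -0.002 -0.034 0;0.355 -0.002 -0.034 0;0.355 -0.002 -0.034 0';python3 -m handwheel '0 0 0 0;0 0 0 0;0 0 0 0;0 0 0 0';  python3 - <<'E'
from h import *
snap('wrist','w14.png'); snap('top','t14.png'); go([.4714,.076,.17],117)
E
```

```text
t: 17.0
tcp_pos: [0.4723, 0.0755, 0.2811]
tool_rot: [0.37, -0.369, -0.603, 0.603]
force: [0.2, -0.4, -3.5]
grip_width: 0.0246
t: 17.33
tcp_pos: [0.4727, 0.0758, 0.2816]
tool_rot: [-0.37, 0.369, 0.603, -0.603]
force: [0.1, -0.4, -3.0]
grip_width: 0.0245
t 17.43 tcp [0.4726 0.0761 0.2817] az 117.0 q1,q7 [0.71 1.49] F [-0.   0.5 -3.5] w 0.0249 
ROW [0.0004 0.1117 0.0012] 0.0 rows 2.7
```

View pics/w14.png

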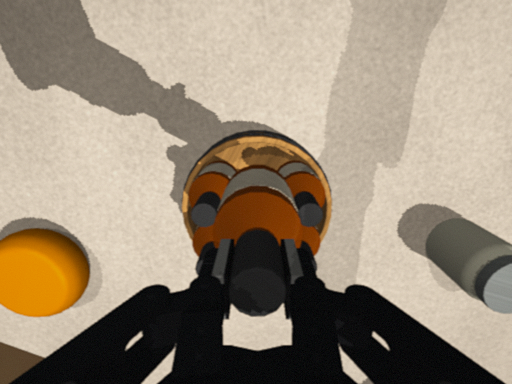

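The bottle sits symmetrically above the gap, with neighbour caps at (203,212) and (309,212). I'll descend to just inside the rim and check again.

```bash
python3 -m handwheel '0 0.03 0.001 0;0 0.06 0.001 0;0 0.085 0.001 0;0 0.1 0.001 0;0 0.1 0.001 0;0 0.1 0.001 0;0 0.1 0.001 0;0 0.1 0.001 0';  python3 - <<'E'
from h import *
snap('wrist','w15.png'); go([.4714,.076,.121],117)
a=cv2.imread('pics/w15.png'); cv2.imwrite('pics/w15c.png',cv2.resize(a[130:350,140:380],None,fx=2.7,fy=2.7,interpolation=cv2.INTER_CUBIC))
E
```

```text
t: 18.1
tcp_pos: [0.4727, 0.0764, 0.1832]
tool_rot: [-0.368, 0.37, 0.604, -0.603]
force: [0.1, 0.8, -2.0]
grip_width: 0.0243
t 18.15 tcp [0.4726 0.0763 0.1831] az 117.1 q1,q7 [0.59 1.34] F [ 0.8 -0.  -2.3] w 0.0245 
ROW [0.0003 0.0621 0.0013] 0.1 rows 1.5
```

View pics/w15c.png

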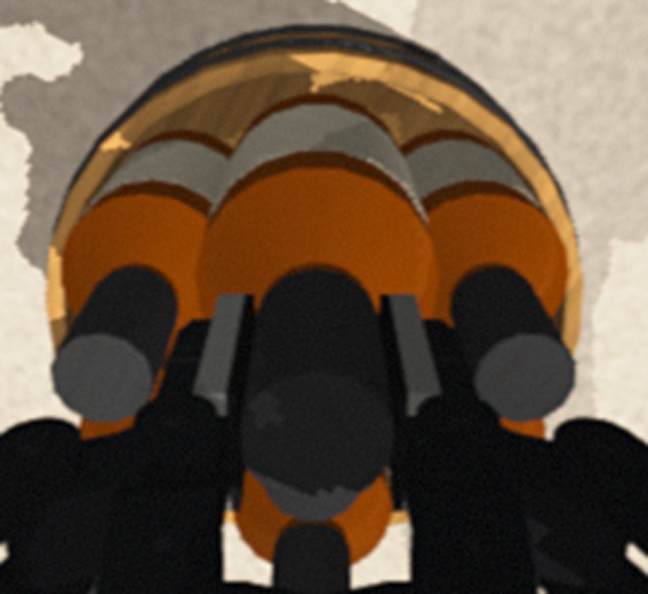

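The neighbour caps are symmetric at crop (102,377) and (525,377). I'll check them in metres.

```bash
python3 - <<'E'
from h import *
f=lambda u,v:(140+(u+.5)/2.7-.5,130+(v+.5)/2.7-.5)
a=ray('w15',*f(102,377),.148);b=ray('w15',*f(525,377),.148);h=ray('w15',*f(318,443),.213)
print(a,b,np.linalg.norm(a-b),(a+b)/2,h)
E
```

```text
[0.52135491 0.04292712 0.148     ] [0.47401253 0.13530144 0.148     ] 0.1037993934372327 [0.49768372 0.08911428 0.148     ] [0.47098194 0.07665906 0.213     ]
```

The neighbours are 103.8 mm apart (nominal 104), and the held bottle at (0.471, 0.077) is within about 1 mm of the slot centre. I'll lower it.

```bash
python3 -m handwheel '0 0.01 0.0005 0;0 0.02 0.0005 0;0 0.03 0.0005 0;0 0.035 0.0005 0;0 0.035 0.0005 0'; python3 h.py .4714 .076 .121;  python3 -m handwheel '0 0.008 0 0;0 0.016 0 0;0 0.021 0 0;0 0.021 0 0;0 0.021 0 0';python3 h.py .4714 .076 .121
```

```text
t: 18.57
tcp_pos: [0.4707, 0.0758, 0.1453]
tool_rot: [0.37, -0.368, -0.603, 0.603]
force: [1.0, 0.0, -3.6]
grip_width: 0.0245
t 18.57 tcp [0.4707 0.0758 0.1453] az 117.1 q1,q7 [0.54 1.29] F [ 1.   0.  -3.6] w 0.0245 
ROW [-0.0002  0.0243 -0.0008] 0 rows 0.6
t: 18.98
tcp_pos: [0.471, 0.0759, 0.1255]
tool_rot: [0.369, -0.369, -0.603, 0.603]
force: [0.0, 0.3, -3.9]
grip_width: 0.0246
t 18.98 tcp [0.471  0.0759 0.1255] az 117.1 q1,q7 [0.52 1.25] F [ 0.   0.3 -3.9] w 0.0246 
ROW [-0.0001  0.0045 -0.0004] 0 rows 0.1
```

```bash
python3 -m handwheel '0 0.002 0 0;0 0.0035 0 0;0 0.005 0 0;0 0.005 0 0;0 0.005 0 0'; python3 h.py .4714 .076 .121
```

```text
t: 19.4
tcp_pos: [0.4714, 0.0759, 0.1211]
tool_rot: [-0.369, 0.369, 0.603, -0.603]
force: [-0.7, -0.5, -0.3]
grip_width: 0.0246
t 19.4 tcp [0.4714 0.0759 0.1211] az 117.1 q1,q7 [0.51 1.24] F [-0.7 -0.5 -0.3] w 0.0246 
ROW [ 0.0001  0.0001 -0.    ] 0 rows 0.0
```

```bash
python3 -m handwheel '0 0.001 0 0;0 0.001 0 0;0 0.001 0 0'; python3 -m handwheel '0 0 0 0;0 0 0 0;0 0 0 0;0 0 0 0;0 0 0 0' -0.2;  python3 -m handwheel '0 -0.02 0 0;0 -0.05 0 0;0 -0.09 0 0;0 -0.12 0 0;0 -0.12 0 0;0 -0.12 0 0'; python3 h.py .5 -.2 .24
```

```text
t: 19.65
tcp_pos: [0.4719, 0.0761, 0.1211]
tool_rot: [-0.369, 0.37, 0.603, -0.603]
force: [-2.5, -2.1, 12.9]
grip_width: 0.0243
t: 20.07
tcp_pos: [0.4711, 0.0757, 0.1197]
tool_rot: [0.369, -0.369, -0.603, 0.603]
force: [0.6, 0.3, -0.1]
grip_width: 0.0512
t: 20.57
tcp_pos: [0.4722, 0.0759, 0.2413]
tool_rot: [-0.368, 0.37, 0.604, -0.602]
force: [-0.2, 0.0, 0.3]
grip_width: 0.0514
t 20.57 tcp [0.4722 0.0759 0.2413] az 117.0 q1,q7 [0.67 1.43] F [-0.2  0.   0.3] w 0.0514 
ROW [-0.2584  0.0015  0.1006] 0 rows 6.7
```

Now I'll clear the arm away and check.

```bash
python3 -m handwheel '-0.258 0 0.1 0;-0.258 0 0.1 0;-0.258 0 0.1 0;-0.258 0 0.1 0;-0.258 0 0.1 0;-0.258 0 0.1 0;-0.258 0 0.1 0;-0.258 0 0.1 0;-0.258 0 0.1 0;-0.258 0 0.1 0'; python3 - <<'E'
from h import *
s,_=snap('top','t20.png');snap('side','s20.png');print(s['t'],s['tcp_pos'])
a=cv2.imread('pics/t20.png');b=cv2.imread('pics/s20.png')
a=cv2.resize(a[170:250,190:270],(390,390),interpolation=cv2.INTER_CUBIC);b=cv2.resize(b[175:265,222:312],(390,390),interpolation=cv2.INTER_CUBIC)
cv2.imwrite('pics/f20.png',np.hstack([a,b]))
E
```

```text
t: 21.4
tcp_pos: [0.4989, -0.1982, 0.2387]
tool_rot: [-0.37, 0.368, 0.603, -0.603]
force: [-1.0, 0.9, 0.6]
grip_width: 0.0512
21.4 [ 0.49890188 -0.19821749  0.23865847]
```

View pics/f20.png

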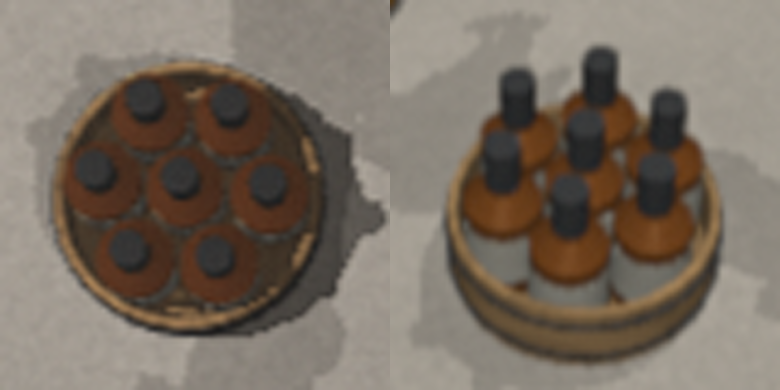

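View pics/t20.png

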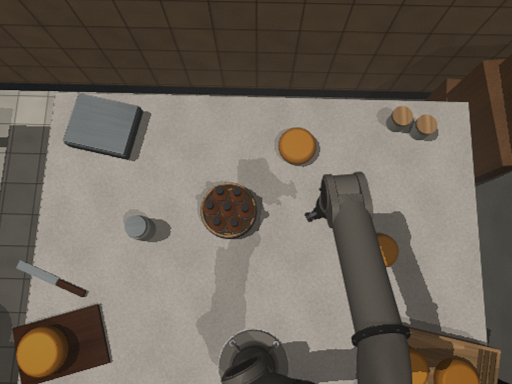

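All seven stand upright, one in the middle and six around it. The cheeses at (297,146) and (381,250) and the jar at (138,227) are where they were, and the arm is clear.

```bash
python3 -c "
from workcell import *
print(close_job())"
```

```text
the job is handed in; nothing more can be done
None
```

The tub is packed, with all seven bottles standing upright in it, one in the middle and six around. I slid the misplaced outer bottle about 30° along the ring, lifting it about 6 mm, to the spot next to the row of three. Then I put the two table bottles into the two free spots. The job was handed in at about 21.5 s of the allowed 72 s.

- **Final check:** the top and side pictures show seven upright caps in the one-plus-six pattern. The cheese wheels and jar look unmoved, though the arm partly hides the near cheese wheel in the top picture. The open gripper is about 0.3 m clear of the tub.
- **Forces:** the highest wrist reading I saw was about 20 N, when setting down the first table bottle. The other two placings read about 6 N and 13 N.
- **Disagreement:** the top and wrist cameras placed the same bottles about 6 mm apart. I trusted the wrist camera, and its positions fitted the grasps and the ring spacing (103.8 mm measured between the last gap's neighbours, 104 mm nominal).

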